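Switch off the bucket stand and knock the stuck sleeve out

TASK

Make the bucket stand safe by flipping the large bat toggle on the grey switch box over its centre to the off side, away from the small dome lamp; only then push the black knob of the knock-out rod to drive the stuck white sleeve from behind right out of the bucket, so that it lies clear of the bucket in the trough. Leave the short toggle as it is, and do not shift the beaker, the jar or the spare sleeve that stand close by.

Things in the scene. Friction and masses are not known exactly. Their poses are not given: they have to be found in the camera images.
- switchbox: Fixed grey switch box lying on the table, 110 (x) by 150 (y) by 50 mm high with an aluminium top. Origin: centre of its underside. Its -x side is the ON side, with a small dome lamp (20 mm wide, 13 mm high) on the top at x -33, y -8 mm; its +x side is OFF. Two steel bat toggles stand on the top, 77 mm apart, swinging in its x direction: the large one at y +32 mm, the short one at y -45 mm. A low jar stands beyond its +x side.
- main_toggle (a joint): The large bat toggle (75 mm long, thickening to 18 mm across near its end), pivot on the box at x 0, y +32 mm, height 54 mm. 0 rad = ON, leaning 26 degrees to the box's -x; 0.9 rad = OFF, leaning 26 degrees to its +x; 0.45 is upright. A spring holds it at either end and snaps it over once past the centre; about 3 N at the tip starts it.
- main_toggle_tip (a point): The very end of the large bat, 75 mm from its pivot along its centre line (121 mm above the table when at either end of its swing, 129 mm when upright); it moves with the bat.
- small_toggle (a joint): The short bat toggle (34 mm long, 12 mm across; its end reaches 88 mm above the table), pivot on the box at x 0, y -45 mm. It stays at 0 rad (leaning to the box's -x); 0.9 is the other side. To be left alone.
- stand: Fixed bucket stand, grey base 285 by 100 mm. Origin: underside of the base, below the bucket axis. Its +x axis is the knock-out direction. A black round bucket (68 mm outside, rim 72 mm) lies along x with its axis 75 mm above the table, from x -45 (back, with the access hole and a steel boss out to -55) to x +25 mm (open mouth). Its top is 111 mm above the table. An open V trough carries on from the mouth along x to an end plate at x +132 mm, top 77 mm high.
- knockout (a joint): Knock-out rod (15 mm steel) sliding along the stand's +x through the bucket's access hole. 0 = fully drawn back, 0.085 m = fully in (stop). It stays where it is left; alone it drags about 2 N, and about 7 to 11 N in all while the stuck sleeve is moving. It meets the sleeve after roughly 13 to 18 mm of rod value and pushes it clear of the bucket at about 0.073; at 0.085 the sleeve is 12 mm clear.
- knob_face (a point): Centre of the rear face of the rod's black round knob (40 mm across, 14 mm thick, axis level at 75 mm above the table); the face looks to the stand's -x and is the one to push. It moves with the rod: x = -154 mm + rod value in the stand's frame. The space behind it is free.
- sleeve_mid (a point): Centre of the stuck white plastic sleeve, a cylinder 44 mm across and 80 mm long, lying along the stand's x, 75 mm above the table. At the start its front end stands 20 to 25 mm out of the bucket. Spring pads grip it in the bucket.
- bucket_mouth (a point): Centre of the bucket's open mouth (stand frame x +25 mm, 75 mm above the table), fixed. The sleeve is clear of the bucket when its centre is more than 40 mm beyond this along the stand's x.
- beaker: Loose empty glass beaker, 66 mm across, 75 mm high, beside the stand on its -y side. Origin: centre of its underside. Bystander.
- spare_sleeve: Loose spare white sleeve standing upright, 44 mm across, 80 mm high, beside the stand on its +y side. Origin: centre of its underside. Bystander.
- jar: Loose small amber jar, 50 mm across, 50 mm high, beyond the switch box's +x side. Origin: centre of its underside. Bystander.
Things that resemble listed ones, but are neither listed nor needed, are in the scene too. What is shaped like the part that bears sleeve_mid but yellow is not meant. What is shaped like the switchbox but purple is not meant.

How it is judged:
On the way, in this order (a step that is already met when the one before it is completed fails the run):
1. the large toggle is over at the off side (value of joint main_toggle above 0.8 rad), for 0.2 s.
2. the rod has driven the sleeve clear of the bucket (x of sleeve_mid in the frame of bucket_mouth between 0.041 and 0.07 m and distance between sleeve_mid and bucket_mouth below 0.075 m and z of sleeve_mid in the frame of bucket_mouth above -0.006 m and angle between the x axis of sleeve_mid and the x axis of bucket_mouth, either way round below 0.12 rad and value of joint knockout above 0.06 m), for 0.2 s.
At the end, for the whole second after the job is handed in: The large toggle rests at the off side (joint above 0.8 rad) and the short one is still at its first side (below 0.15 rad); the rod is in (above 60 mm) and the sleeve lies still in the trough, in line within 0.12 rad, its centre 41 to 70 mm beyond the bucket's mouth (all of step 2 and value of joint main_toggle above 0.8 rad and linear speed of sleeve below 0.02 m/s and value of joint small_toggle below 0.15 rad); the robot touches nothing.
It fails at once if the rod was pushed in, or the sleeve shifted, while the large toggle was not off (value of joint main_toggle below 0.6 rad and (value of joint knockout above 0.02 m or distance of sleeve_mid from where it was at the start of the episode above 0.01 m)).
It fails at once if the short toggle was flipped (value of joint small_toggle above 0.45 rad).
It fails at once if a bystander (beaker, spare sleeve, jar) was moved by more than 30 mm (distance of any of beaker, spare_sleeve, jar from where it was at the start of the episode above 0.03 m).
It also fails if it takes over 45 s, if anything falls off the work surface, if the arm or the gripper's body presses on something with over 40 N, if the wrist force passes 120 N, or if a joint passes its speed limit or range.

ROBOT

A 6-joint arm with a two-finger parallel gripper is mounted at the origin on the work surface. World frame = base frame: x ahead of the robot, y to its left, z up, the work surface at z = 0. Lengths are in m, angles in rad, forces in N, time in s.
With the tool pointing down it reaches from about 0.375 to 0.925 m from the base axis. Payload 5.7 kg.
Tool frame: the origin (TCP) lies at the very end of the fingers, on their centre line; the grasp point (between the pads) lies 19 mm behind it; z points along the fingers, y is the line along which they close (so a half turn about z gives the same grasp; the last joint's range is limited). The gripper opens to 88 mm and grips with 3 to 60 N. Pads are 20 mm wide; open, the fingers measure 115 mm over their backs; the gripper's body (75 mm by 178 mm) begins 61 mm behind the grasp point.
Start: joints at [-1.335, 0.359, 1.51, -0, 1.272, -0.115], TCP at [0.206, -0.563, 0.223] pointing down, gripper open.
Joint ranges: [-2.97, 2.97], [-1.01, 2.36], [0.21, 2.38], [-0.96, 4.11], [0.2, 2.71], [-2.98, 2.98]. Speed limits (rad/s): [2.39, 2.39, 3.14, 3.14, 3.14, 3.14].

INTERFACE

Orientations are given as a unit quaternion [w, x, y, z].
In Python, from workcell import robot, get_image, workorder gives the robot as it stands. The module is installed in compiled form; this text tells all that it offers.
- The arm moves only by the tool arm_command, never from a script. Its argument "motion" is a list of rows, each a list of 3 entries, a list of its own where there are three numbers: the shift along the tool's x, y, z in m, then the turn, a rotation vector about the tool's x, y, z in rad, then the opening in per cent of the stroke, from 0 (shut) to 100 (fully open). In form: [[[dx, dy, dz], [rx, ry, rz], claw], ...]. A call has 1 to 8 rows; each row is the pose to reach, as a shift and turn from the pose commanded when the call began, along the tool's axes at that moment; what a row does not reach only later rows make up. A row lasts 1/10 s, in which the tool goes at most 50 mm and 8.59 degrees, less where a joint would pass 70% of its speed; a pose out of reach is approached as far as the arm can. A call with a gripper value outside its range is refused whole. The fingers move at their own pace and stop on an object; "force" is the grip in N (left out, the last holds). Time passes only in rows, so rows that repeat a pose let the fingers close. It gives the time, the measured TCP pose, the force, the opening and the grip force at its end, in the units of the state.
- robot.get_state(): the state, without advancing time (a new reading comes with each control period).
- get_image(name): name is "scene" or "side" or "wrist"; returns a dict with "image" (480x640x3 uint8, red, green, blue), "fx", "fy", "cx", "cy" (pixels), "pose" (4x4, takes a point from camera to world coordinates). Camera axes: x right, y down, z forward; pixel columns grow to the right and rows downward; lengths in m; the calibration is good to about 2 mm. A picture is of the moment at which its call begins. There is no depth.
- workorder.hand_in(): hands the job in; it is judged then, once.
The state is a dict: "t": time; "q": joint angles; "qvel": joint speeds; "effort": joint torques, N m; "position": TCP position; "orientation": TCP orientation; "wrist_force": force on the tool from outside, world axes, zero at the start; "torque": the same for the moment, N m; "grip_width": finger opening in m; "finger_force": force on a finger pad.
Only numpy, scipy, OpenCV 4.12 (cv2) and the standard library are available. Lean on these libraries where they do the work, as an engineer would, in place of code of your own. Each camera call takes 0.05 s, during which the arm holds its last target. There are 200 camera calls.

## Working session

There is one attempt and no reset: what is moved stays moved. The work goes in short steps, Python scripts to look and compute and a tool call to move; the robot and the scene stay as the last step left them, time stands still between calls to the robot, and variables do not carry over. Pictures are saved under pics/ and viewed, at most 10 in all, crops included, and the job is handed in when it is done.

Besides the shell and the picture viewer there is one more tool, called after ">>>" as name([rows], argument=value, ...), one row to a line, values as JSON. arm_command: Moves the arm, as the interface text tells. Its arguments: {"type":"object","properties":{"motion":{"type":"array","items":{"type":"array"}},"force":{"type":"number"}},"required":["motion"]}

```bash
mkdir -p pics
cat > h.py <<'E'
import numpy as np, cv2, pickle
from workcell import robot, get_image, workorder
def snap(n,f):
    d=get_image(n); cv2.imwrite(f'pics/{f}.png',d['image'][:,:,::-1]); pickle.dump(d,open(f'pics/{f}.pkl','wb')); return d
def load(f): return pickle.load(open(f'pics/{f}.pkl','rb'))
def ray(d,u,v):
    T=np.array(d['pose']); r=T[:3,:3]@np.array([(u-d['cx'])/d['fx'],(v-d['cy'])/d['fy'],1]); return T[:3,3],r/np.linalg.norm(r)
def onz(d,u,v,z):
    o,r=ray(d,u,v); return o+r*(z-o[2])/r[2]
def proj(d,p):
    T=np.array(d['pose']); c=T[:3,:3].T@(np.array(p)-T[:3,3]); return np.array([d['fx']*c[0]/c[2]+d['cx'],d['fy']*c[1]/c[2]+d['cy']])
E
python3 - <<'E'
from h import *
for n in('scene','side'):
    d=snap(n,n+'0'); print(n,np.round(d['pose'],3).tolist(),d['fx'])
s=robot.get_state(); print(s['t'],s['position'],s['orientation'])
E
```

```text
scene [[0.317, 0.576, -0.753, 1.163], [0.949, -0.197, 0.248, -0.254], [-0.005, -0.793, -0.609, 0.631], [0.0, 0.0, 0.0, 1.0]] 477.059912733711
side [[0.98, -0.119, 0.162, 0.385], [-0.201, -0.559, 0.804, -0.696], [-0.005, -0.82, -0.572, 0.568], [0.0, 0.0, 0.0, 1.0]] 447.7237853952284
0.1 [ 0.2060499  -0.56287447  0.22191004] [-8.04136497e-04  9.84655897e-01  1.74505342e-01 -5.56627269e-05]
```

View pics/scene0.png

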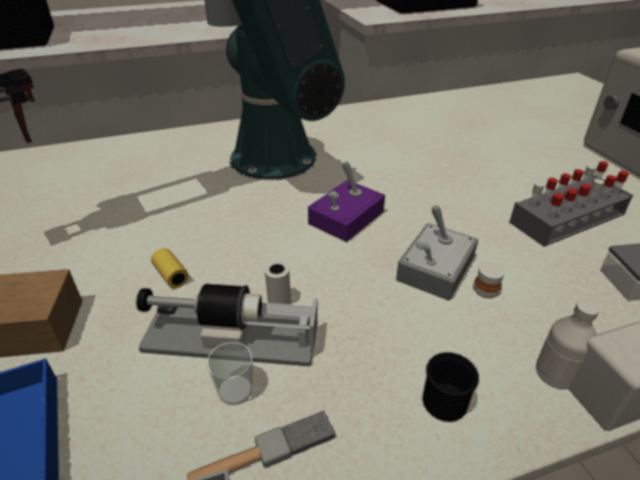

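View pics/side0.png

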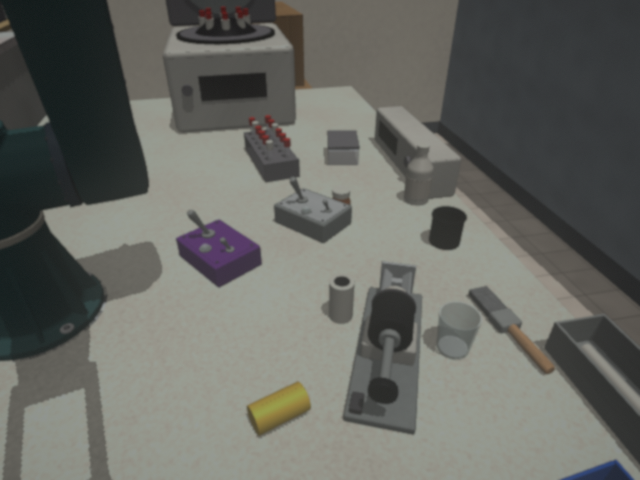

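Scene view: grey switch box at about (438,258), with the large bat's tip at (436,208) and the short bat at (424,246). The purple look-alike is at (346,208). The stand has its knob at (145,300), bucket at (222,306), white stuck sleeve at (252,306) and end plate at (314,312). The beaker is at (232,372), the spare sleeve at (278,284) and the jar at (489,280). The yellow sleeve look-alike is at (170,268), and a black cup is at (450,385).

Side view: grey box (312,213), purple box (218,250), knob (383,386), bucket (392,318).

Choice: the grey box (not the purple one) and the white sleeve lying in the bucket (not the yellow or the standing spare one). I'll check with close crops.

Run:
```python
from h import *
a=load('scene0')['image'];b=load('side0')['image']
def c(im,x,y,w,h,W,H): return cv2.resize(im[y:y+h,x:x+w],(W,H),interpolation=cv2.INTER_CUBIC)
o=np.hstack([c(a,390,195,120,110,400,367),c(b,265,170,100,92,400,367)])
cv2.imwrite('pics/c1.png',o[:,:,::-1])
o=np.hstack([c(a,130,260,200,110,480,264)[:, :],]); 
p=c(b,320,255,130,180,320,443); q=np.zeros((443,480,3),np.uint8); q[:264]=o
cv2.imwrite('pics/c2.png',np.hstack([q,p])[:,:,::-1])
```

```text
(no output)
```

View pics/c1.png

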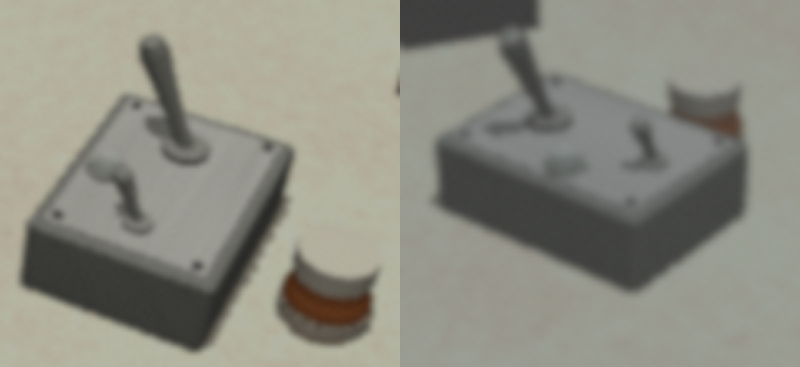

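View pics/c2.png

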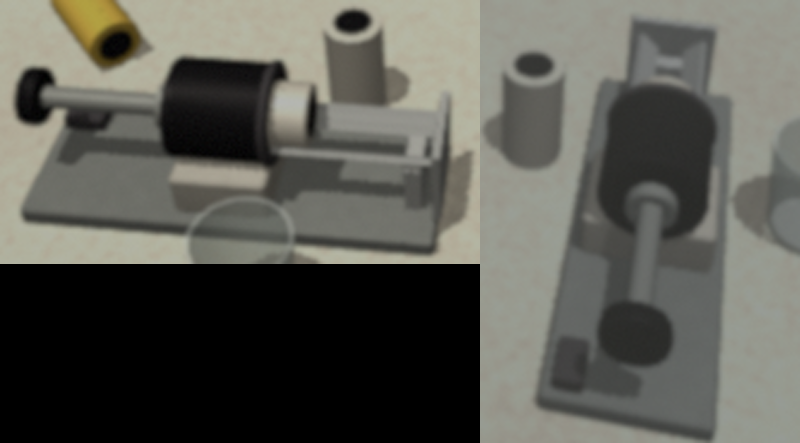

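```bash
cat > fit.py <<'E'
from h import *
from scipy.optimize import least_squares
A,B=load('scene0'),load('side0')
def P(q,p): c,s=np.cos(q[2]),np.sin(q[2]); return np.array([q[0]+c*p[0]-s*p[1],q[1]+s*p[0]+c*p[1],p[2]])
def fit(obs,x0):
    f=lambda q:np.concatenate([proj(d,P(q,p))-u for d,p,u in obs]); r=least_squares(f,x0,loss='soft_l1'); return r.x,np.round(r.fun.reshape(-1,2),1).tolist()
X,Y,Z=.055,.075,.05
o=[(A,(-X,Y,Z),(428.4,224.1)),(A,(X,Y,Z),(477.6,240)),(A,(X,-Y,Z),(453,282.6)),(A,(-X,-Y,Z),(399,261.6)),
(B,(-X,Y,Z),(274.25,205)),(B,(X,Y,Z),(303.7,188.7)),(B,(X,-Y,Z),(351.2,206.2)),(B,(-X,-Y,Z),(323,223.7))]
tip=(-.075*np.sin(.4538),.032,.054+.075*np.cos(.4538))
o+= [(A,tip,(435.6,206.8)),(B,tip,(292.7,178.2))]
box,r=fit(o,[.6,.1,1.6]); print('box',box,r)
h=.075
o=[(B,(-.154,0,h),(383,391)),(A,(-.154,0,h),(140.4,300.4)),(B,(-.055,0,h),(389,338.3)),(A,(.047,0,h),(259,305.8)),(B,(.132,0,.077),(398.6,264.7))]
st,r=fit(o,[.6,-.3,1.5]); print('stand',st,r)
for n,p in dict(knob=(-.154,0,h),mouth=(.025,0,h),plate=(.132,0,.077),base_a=(-.15,-.05,0),base_b=(-.15,.05,0)).items(): print(n,P(st,p).round(4),proj(A,P(st,p)).round(1),proj(B,P(st,p)).round(1))
print('tip',P(box,tip),'off tip',P(box,(-tip[0],tip[1],tip[2])))
for n,u,v in(('jar',489,292),('spare',278,303),('beaker',234,392)): print(n,onz(A,u,v,0))
E
python3 fit.py
```

```text
box [0.55949672 0.19192172 0.67677325] [[-0.4, -1.7], [2.6, -0.3], [0.6, 0.9], [-2.1, 0.3], [-1.2, -1.0], [0.2, -1.8], [1.8, -0.2], [0.2, 2.1], [-0.4, -0.1], [-0.7, -0.1]]
stand [ 0.60513938 -0.21513987  1.14855705] [[-0.3, 4.2], [0.3, -0.1], [0.2, 1.3], [2.6, 3.0], [-0.5, -1.2]]
knob [ 0.542  -0.3556  0.075 ] [140.7 300.3] [382.7 395.2]
mouth [ 0.6154 -0.1923  0.075 ] [248.1 307.8] [393.4 303.6]
plate [ 0.6592 -0.0947  0.077 ] [314.3 311.6] [398.1 263.5]
base_a [ 0.5893 -0.3725  0.    ] [141.7 354.4] [414.9 433.5]
base_b [ 0.4981 -0.3315  0.    ] [163.2 310.3] [343.4 419.6]
tip [0.51382349 0.19627749 0.12140908] off tip [0.56508797 0.23746021 0.12140908]
jar [0.647068   0.25495415 0.        ]
spare [ 0.54714483 -0.12933319  0.        ]
beaker [ 0.70928518 -0.24114425  0.        ]
```

```bash
cat > go.py <<'E'
import sys; sys.argv+=[]
from h import *
from scipy.spatial.transform import Rotation as R
BOX=(.5595,.1919,.6768); ST=(.6051,-.2151,1.1486)
def W(q,p): c,s=np.cos(q[2]),np.sin(q[2]); return np.array([q[0]+c*p[0]-s*p[1],q[1]+s*p[0]+c*p[1],p[2]])
def Rd(yaw): return R.from_euler('z',yaw)*R.from_euler('x',np.pi)
def cur():
    s=robot.get_state(); w,x,y,z=s['orientation']; return s['position'],R.from_quat([x,y,z,w])
def delta(p,yaw,p0=None,r0=None):
    if p0 is None: p0,r0=cur()
    return r0.inv().apply(np.array(p)-p0).round(4).tolist(),(r0.inv()*Rd(yaw)).as_rotvec().round(4).tolist()
E
python3 - <<'E'
from go import *
A=load('scene0')
print('purple',onz(A,346,200,.05),'bat',onz(A,347,165,.121))
via=np.array([.48,-.15,.22]); y=BOX[2]
print(delta(via,y))
for p in((-.075,.032,.2),(-.075,.032,.095)): print(W(BOX,p),delta(W(BOX,p),y,via,Rd(y)))
E
```

```text
purple [0.33497285 0.08521668 0.05      ] bat [0.30623539 0.09632781 0.121     ]
([0.3992, -0.2936, 0.0024], [-0.0016, -0.0004, -0.326])
[0.48098978 0.16987397 0.2       ] ([0.2011, -0.2487, 0.02], [0.0, 0.0, 0.0])
[0.48098978 0.16987397 0.095     ] ([0.2011, -0.2487, 0.125], [0.0, 0.0, 0.0])
```

>>> arm_command([
  [[0.4,-0.294,0],[0,0,-0.326],0],
  [[0.4,-0.294,0],[0,0,-0.326],0],
  [[0.4,-0.294,0],[0,0,-0.326],0],
  [[0.4,-0.294,0],[0,0,-0.326],0],
  [[0.4,-0.294,0],[0,0,-0.326],0],
  [[0.4,-0.294,0],[0,0,-0.326],0],
  [[0.4,-0.294,0],[0,0,-0.326],0],
  [[0.4,-0.294,0],[0,0,-0.326],0],
])

```text
t: 0.9
position: [0.428, -0.2282, 0.2225]
orientation: [-0.0, 0.943, 0.332, -0.0]
wrist_force: [0.9, -0.8, -0.6]
grip_width: 0.0272
finger_force: 0.0
```

>>> arm_command([
  [[0,0,0],[0,0,0],0],
  [[0,0,0],[0,0,0],0],
])

```text
t: 1.1
position: [0.4277, -0.2291, 0.2224]
orientation: [-0.0, 0.943, 0.334, -0.0]
wrist_force: [0.5, -0.0, 0.6]
grip_width: 0.0115
finger_force: 0.0
```

Run:
```python
from go import *
print(delta(W(BOX,(-.075,.032,.2)),BOX[2]))
```

```text
([0.2925, -0.2766, 0.0224], [-0.0005, 0.0005, 0.0035])
```

>>> arm_command([
  [[0.292,-0.277,0.022],[0,0,0],0],
  [[0.292,-0.277,0.022],[0,0,0],0],
  [[0.292,-0.277,0.022],[0,0,0],0],
  [[0.292,-0.277,0.022],[0,0,0],0],
  [[0.292,-0.277,0.022],[0,0,0],0],
  [[0.292,-0.277,0.022],[0,0,0],0],
  [[0.292,-0.277,0.022],[0,0,0],0],
  [[0.292,-0.277,0.022],[0,0,0],0],
])

```text
t: 1.9
position: [0.4819, 0.1656, 0.2007]
orientation: [0.0, 0.944, 0.331, 0.0]
wrist_force: [0.5, -0.1, -0.0]
grip_width: 0.0004
finger_force: 0.0
```

>>> arm_command([
  [[0,0,0],[0,0,0],0],
  [[0,0,0],[0,0,0],0],
])

```text
t: 2.1
position: [0.4814, 0.1648, 0.2004]
orientation: [0.0, 0.943, 0.332, -0.001]
wrist_force: [0.4, -0.2, -0.3]
grip_width: 0.0002
finger_force: 0.0
```

Run:
```python
from go import *
print(delta(W(BOX,(-.075,.032,.2)),BOX[2]));print(delta(W(BOX,(-.075,.032,.095)),BOX[2]))
d=snap('scene','s1'); cv2.imwrite('pics/s1c.png',cv2.resize(d['image'][130:310,330:530],(800,720))[:600,:,::-1])
```

```text
([0.0029, -0.0042, 0.0004], [0.0002, 0.0012, 0.001])
([0.003, -0.0042, 0.1054], [0.0002, 0.0012, 0.001])
```

View pics/s1c.png

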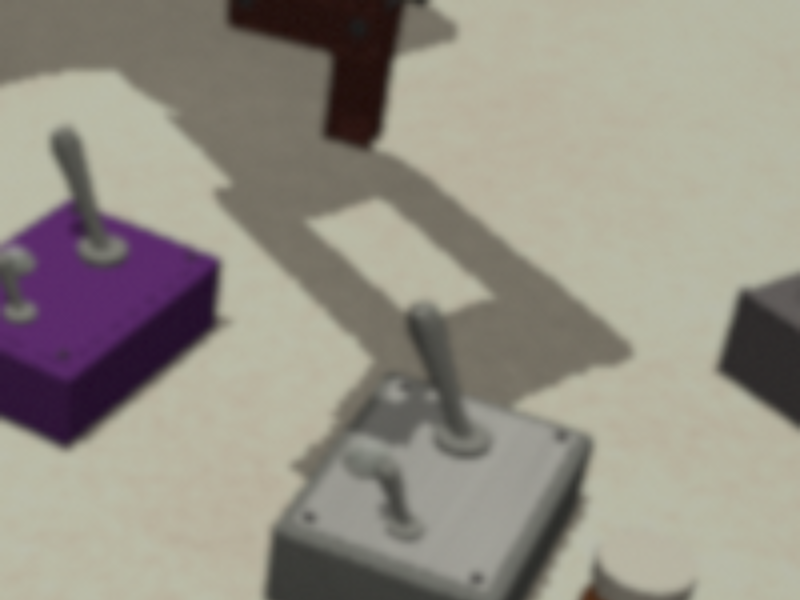

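The crop shows the shut finger end at (355,140), well behind the bat tip at (425,310), and the short bat out of its path. I'll descend and then push along the box's +x.

>>> arm_command([
  [[0.001,-0.004,0.05],[0,0,0],0],
  [[0.001,-0.004,0.1],[0,0,0],0],
  [[0.001,-0.004,0.105],[0,0,0],0],
  [[0.001,-0.004,0.105],[0,0,0],0],
])

```text
t: 2.55
position: [0.4786, 0.1673, 0.0954]
orientation: [-0.0, 0.944, 0.331, -0.002]
wrist_force: [0.8, 0.0, -0.1]
grip_width: 0.0005
finger_force: 0.0
```

>>> arm_command([
  [[0.01,0,0],[0,0,0],0],
  [[0.02,0,0],[0,0,0],0],
  [[0.03,0,0],[0,0,0],0],
  [[0.04,0,0],[0,0,0],0],
  [[0.05,0,0],[0,0,0],0],
  [[0.055,0,0],[0,0,0],0],
  [[0.06,0,0],[0,0,0],0],
  [[0.065,0,0],[0,0,0],0],
])

```text
t: 3.35
position: [0.5307, 0.2105, 0.0958]
orientation: [-0.0, 0.943, 0.332, 0.0]
wrist_force: [-0.2, -0.1, -0.6]
grip_width: 0.0005
finger_force: 0.0
```

>>> arm_command([
  [[0,0,0],[0,0,0],0],
  [[0,0,0],[0,0,0],0],
])

```text
t: 3.55
position: [0.53, 0.21, 0.0957]
orientation: [-0.0, 0.943, 0.332, -0.0]
wrist_force: [-0.3, 0.1, -0.6]
grip_width: 0.0003
finger_force: 0.0
```

Run:
```python
from go import *
p=cur()[0]; print((R.from_euler('z',-BOX[2]).apply(p-np.array([BOX[0],BOX[1],0]))).round(4))
d=snap('side','s2'); e=snap('scene','s2b')
f=lambda i,x,y:cv2.resize(i[y:y+100,x:x+100],(400,400))
cv2.imwrite('pics/s2c.png',np.hstack([f(d['image'],265,150),f(e['image'],395,185)])[:,:,::-1])
```

```text
[-0.0116  0.0326  0.0957]
```

View pics/s2c.png

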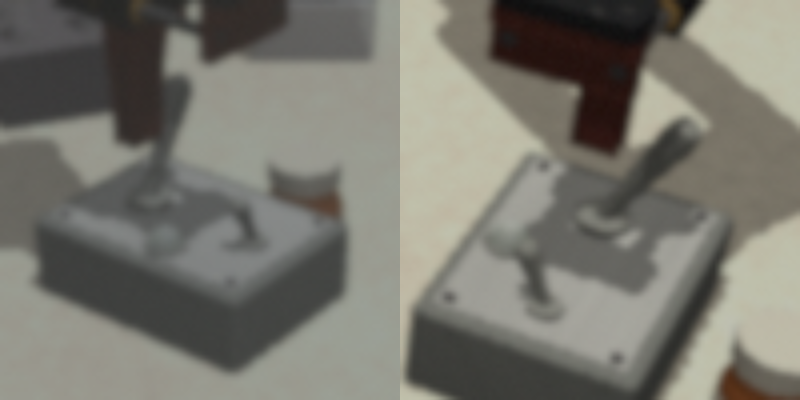

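The large bat now leans to +x, with its tip at scene pixel (467,216), and the short bat is unchanged. I'll compare that with the OFF prediction, back off and work out the knob approach.

>>> arm_command([
  [[-0.03,0,0],[0,0,0],0],
  [[-0.055,0,0],[0,0,0],0],
  [[-0.055,0,-0.05],[0,0,0],0],
  [[-0.055,0,-0.1],[0,0,0],0],
  [[-0.055,0,-0.125],[0,0,0],0],
  [[-0.055,0,-0.125],[0,0,0],0],
])

```text
t: 4.25
position: [0.4899, 0.176, 0.2252]
orientation: [0.0, 0.943, 0.332, 0.004]
wrist_force: [-0.2, -0.2, 0.1]
grip_width: 0.0003
finger_force: 0.0
```

Run:
```python
from go import *
print('pred off tip',proj(load('scene0'),W(BOX,(.0329,.032,.1214))))
y=ST[2]
print(delta(W(ST,(-.205,0,.22)),y)); print(W(ST,(-.205,0,.06)))
```

```text
pred off tip [468.87722856 217.33339599]
([-0.3377, 0.4703, 0.0043], [0.0054, -0.0066, -0.472])
[ 0.52109819 -0.40209919  0.06      ]
```

The tip matches the OFF prediction within 2 px. Next is the move to behind the knob.

>>> arm_command([
  [[-0.338,0.47,0],[0,0,-0.472],0],
  [[-0.338,0.47,0],[0,0,-0.472],0],
  [[-0.338,0.47,0],[0,0,-0.472],0],
  [[-0.338,0.47,0],[0,0,-0.472],0],
  [[-0.338,0.47,0],[0,0,-0.472],0],
  [[-0.338,0.47,0],[0,0,-0.472],0],
  [[-0.338,0.47,0],[0,0,-0.472],0],
  [[-0.338,0.47,0],[0,0,-0.472],0],
])

```text
t: 5.05
position: [0.5067, -0.2077, 0.2194]
orientation: [-0.001, 0.84, 0.543, -0.0]
wrist_force: [1.0, -0.1, 0.1]
grip_width: 0.0007
finger_force: 0.0
```

>>> arm_command([
  [[0,0,0],[0,0,0],0],
  [[0,0,0],[0,0,0],0],
])

```text
t: 5.25
position: [0.5068, -0.2065, 0.2193]
orientation: [-0.001, 0.84, 0.542, -0.0]
wrist_force: [-0.1, -0.2, 0.3]
grip_width: 0.0005
finger_force: 0.0
```

Run:
```python
from go import *
print(delta(W(ST,(-.205,0,.2)),ST[2]))
```

```text
([-0.1723, 0.0937, 0.0189], [-0.0028, -0.0007, -0.0027])
```

>>> arm_command([
  [[-0.172,0.094,0.019],[0,0,0],0],
  [[-0.172,0.094,0.019],[0,0,0],0],
  [[-0.172,0.094,0.019],[0,0,0],0],
  [[-0.172,0.094,0.019],[0,0,0],0],
  [[-0.172,0.094,0.019],[0,0,0],0],
  [[-0.172,0.094,0.019],[0,0,0],0],
  [[-0.172,0.094,0.019],[0,0,0],0],
])

```text
t: 5.95
position: [0.5232, -0.3986, 0.2013]
orientation: [-0.001, 0.839, 0.544, 0.0]
wrist_force: [-0.8, 0.4, -0.3]
grip_width: 0.0002
finger_force: 0.0
```

Run:
```python
from go import *
print(delta(W(ST,(-.205,0,.06)),ST[2]))
d=snap('scene','s3'); e=snap('side','s3b')
print(proj(d,cur()[0]),proj(e,cur()[0]))
f=lambda i,x,y:cv2.resize(i[y:y+200,x:x+200],(400,400))
cv2.imwrite('pics/s3c.png',np.hstack([f(d['image'],80,200),f(e['image'],290,270)])[:,:,::-1])
```

```text
([-0.0042, -0.0002, 0.1413], [-0.002, -0.0015, 0.0019])
[ 90.0233403  237.52141244] [388.90179313 356.59986573]
```

View pics/s3c.png

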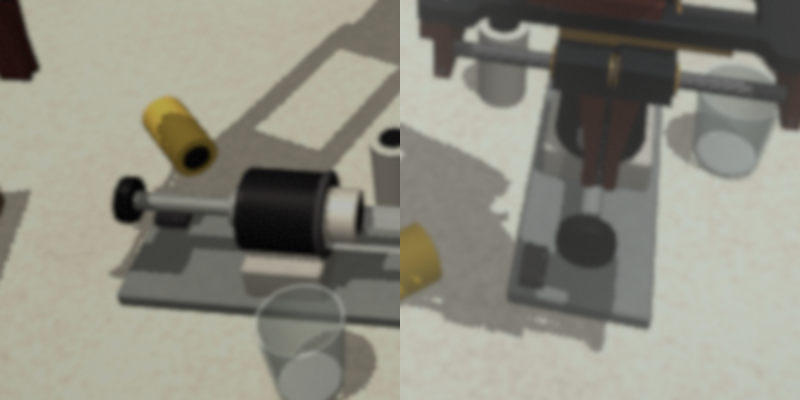

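The fingertips at scene (95,240) are behind the knob at (145,300), which is still fully out, and the side view shows them in line with the rod. I'll descend and push.

>>> arm_command([
  [[-0.004,0,0.05],[0,0,0],0],
  [[-0.004,0,0.1],[0,0,0],0],
  [[-0.004,0,0.139],[0,0,0],0],
  [[-0.004,0,0.139],[0,0,0],0],
  [[-0.004,0,0.139],[0,0,0],0],
])

```text
t: 6.55
position: [0.5218, -0.404, 0.0634]
orientation: [-0.001, 0.839, 0.544, -0.0]
wrist_force: [0.1, -0.9, 0.5]
grip_width: 0.0002
finger_force: 0.0
```

>>> arm_command([
  [[0.01,0,0],[0,0,0],0],
  [[0.02,0,0],[0,0,0],0],
  [[0.027,0,0],[0,0,0],0],
  [[0.034,0,0],[0,0,0],0],
  [[0.04,0,0],[0,0,0],0],
  [[0.046,0,0],[0,0,0],0],
  [[0.052,0,0],[0,0,0],0],
  [[0.058,0,0],[0,0,0],0],
])

```text
t: 7.35
position: [0.5453, -0.3532, 0.0631]
orientation: [0.001, 0.839, 0.543, -0.001]
wrist_force: [-4.2, -6.4, 2.1]
grip_width: 0.0004
finger_force: 3.9
```

Run:
```python
from go import *
p=cur()[0]; print((R.from_euler('z',-ST[2]).apply(p-np.array([ST[0],ST[1],0]))).round(4))
```

```text
[-0.1505 -0.0021  0.0631]
```

>>> arm_command([
  [[0.007,0,0],[0,0,0],0],
  [[0.014,0,0],[0,0,0],0],
  [[0.021,0,0],[0,0,0],0],
  [[0.028,0,0],[0,0,0],0],
  [[0.035,0,0],[0,0,0],0],
  [[0.042,0,0],[0,0,0],0],
  [[0.049,0,0],[0,0,0],0],
  [[0.053,0,0],[0,0,0],0],
])

```text
t: 8.15
position: [0.5677, -0.3034, 0.063]
orientation: [0.0, 0.839, 0.543, 0.0]
wrist_force: [0.1, -3.5, 2.1]
grip_width: 0.0007
finger_force: 1.5
```

Run:
```python
from go import *
s=robot.get_state();p=s['position']; print((R.from_euler('z',-ST[2]).apply(p-np.array([ST[0],ST[1],0]))).round(4),s['wrist_force'])
d=snap('scene','s4'); e=snap('side','s4b')
f=lambda i,x,y:cv2.resize(i[y:y+160,x:x+210],(525,400))
cv2.imwrite('pics/s4c.png',f(d['image'],130,220)[:,:,::-1])
```

```text
[-0.0959 -0.0021  0.063 ] [ 0.09584978 -3.53733972  2.06355272]
```

View pics/s4c.png

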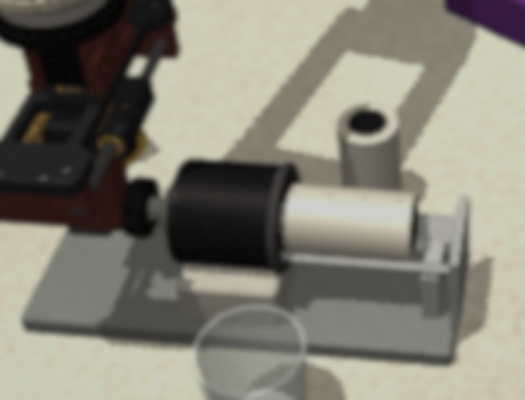

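The rod is about 68 mm in. The white sleeve reaches crop (415,222) and its rear end is still just inside the mouth. I'll push on gently.

>>> arm_command([
  [[0.004,0,0],[0,0,0],0],
  [[0.008,0,0],[0,0,0],0],
  [[0.011,0,0],[0,0,0],0],
  [[0.013,0,0],[0,0,0],0],
  [[0.014,0,0],[0,0,0],0],
  [[0.014,0,0],[0,0,0],0],
])

```text
t: 8.85
position: [0.5715, -0.2932, 0.0627]
orientation: [0.001, 0.839, 0.544, -0.002]
wrist_force: [-5.3, -10.7, -0.7]
grip_width: 0.0004
finger_force: 6.0
```

Run:
```python
from go import *
s=robot.get_state();p=s['position']; print((R.from_euler('z',-ST[2]).apply(p-np.array([ST[0],ST[1],0]))).round(4),s['wrist_force'])
d=snap('scene','s5')
for x in(.025,.037,.105,.112,.117): print(x,proj(d,W(ST,(x,0,.097))))
cv2.imwrite('pics/s5c.png',cv2.resize(d['image'][220:380,130:340],(787,600),interpolation=cv2.INTER_CUBIC)[:,:,::-1])
```

```text
[-0.085  -0.0014  0.0627] [ -5.31635839 -10.69890376  -0.7205294 ]
0.025 [246.85220894 298.00821118]
0.037 [254.33026403 298.52021866]
0.105 [297.07945636 301.44717035]
0.112 [301.51650439 301.75096615]
0.117 [304.69002065 301.96825046]
```

View pics/s5c.png

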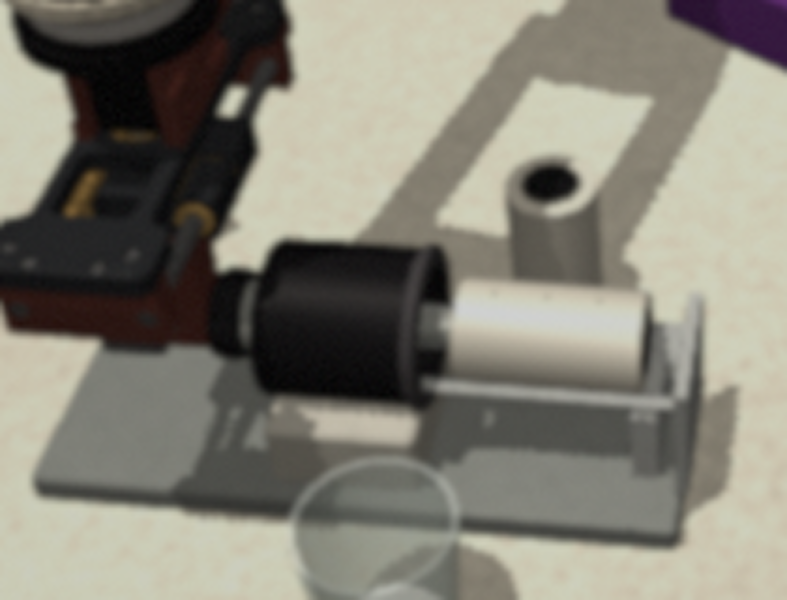

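The knob is against the boss, so the rod is at its stop. The sleeve is out, from crop (455,285) to (645,290), which puts its ends at about 35 and 112 mm in the stand frame, roughly 10–12 mm clear of the mouth. I'll back off, check and hand in.

>>> arm_command([
  [[-0.02,0,0],[0,0,0],0],
  [[-0.05,0,0],[0,0,0],0],
  [[-0.08,0,0],[0,0,0],0],
  [[-0.08,0,-0.05],[0,0,0],0],
  [[-0.08,0,-0.1],[0,0,0],0],
  [[-0.08,0,-0.14],[0,0,0],0],
  [[-0.08,0,-0.14],[0,0,0],0],
  [[-0.08,0,-0.14],[0,0,0],0],
])

```text
t: 9.7
position: [0.5405, -0.3636, 0.2036]
orientation: [0.001, 0.839, 0.543, 0.001]
wrist_force: [0.4, -0.1, -0.5]
grip_width: 0.0005
finger_force: 0.0
```

Run:
```python
from go import *
d=snap('scene','s6'); cv2.imwrite('pics/s6c.png',cv2.resize(d['image'][180:405,120:520],(800,450))[:,:,::-1])
```

```text
(no output)
```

View pics/s6c.png

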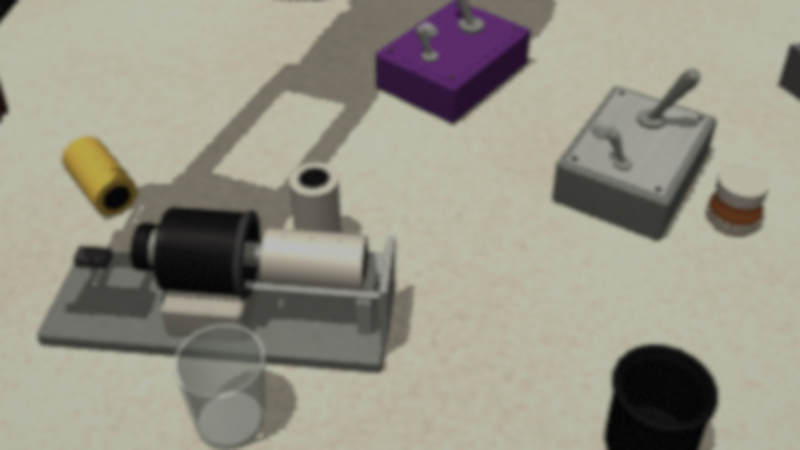

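The picture shows the large bat off at (688,78), the short bat unchanged at (612,140), and the sleeve clear in the trough at (315,257). The rod is in, the bystanders are in place and the arm is free.

```bash
python3 -c "
from workcell import workorder; print(workorder.hand_in())"
```

```text
the job is handed in; nothing more can be done
None
```

The job is handed in with no verdict returned: the last picture shows the large toggle off, the sleeve pushed clear into the trough, and the short toggle, beaker, jar and spare sleeve looking undisturbed.

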